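Load the nut mill and hold its lid at the half-way stop

ROBOT

A 6-joint arm with a two-finger parallel gripper is mounted at the origin on the work surface. World frame = base frame: x ahead of the robot, y to its left, z up, the work surface at z = 0. Lengths are in m, angles in rad, forces in N, time in s.
With the tool pointing down it reaches from about 0.375 to 0.925 m from the base axis. Payload 5.7 kg.
Tool frame: the origin (TCP) lies at the very end of the fingers, on their centre line; the grasp point (between the pads) lies 19 mm behind it (hold_point_z is the distance from the TCP to the grasp point, in m); z points along the fingers, y is the direction in which the jaws open and shut (so a half turn about z gives the same grasp; the last joint's range is limited). The gripper opens to 88 mm and grips with 3 to 60 N. Pads are 20 mm wide; open, the fingers measure 115 mm over their backs; the gripper's body (75 mm by 178 mm) begins 61 mm behind the grasp point.
Start: joints at [-1.332, 0.359, 1.51, -0, 1.272, -0.115], TCP at [0.208, -0.563, 0.223] pointing down, gripper open.
Joint ranges: [-2.97, 2.97], [-1.01, 2.36], [0.21, 2.38], [-0.96, 4.11], [0.2, 2.71], [-2.98, 2.98]. Speed limits (rad/s): [2.39, 2.39, 3.14, 3.14, 3.14, 3.14].

INTERFACE

Orientations are given as a rotation vector (axis times angle).
In Python, from cell import sense, camera, get_calibration, sign_off, hold_point_z gives the robot as it stands. The module is installed in compiled form; this text tells all that it offers.
- The arm moves only by the tool send_rows, never from a script. Its argument "rows" is a list of rows, each a list of 3 entries, a list of its own where there are three numbers: the turn, a rotation vector about the tool's x, y, z in rad, then the shift along the tool's x, y, z in cm, then the closure in counts, from 0 (fully open) to 255 (shut). In form: [[[ax, ay, az], [tx, ty, tz], claw], ...]. A call has 1 to 5 rows; each row is the pose to reach, as a shift and turn from the pose commanded when the call began, along the tool's axes at that moment; what a row does not reach only later rows make up. A row lasts 1/8 s, in which the tool goes at most 62.5 mm and 10.7 degrees, less where a joint would pass 70% of its speed; a pose out of reach is approached as far as the arm can. A call with a gripper value outside its range is refused whole. The fingers move at their own pace and stop on an object; "newtons" is the grip in N (left out, the last holds). Time passes only in rows, so rows that repeat a pose let the fingers close. It gives the time, the measured TCP pose, the force and the opening at its end, in the units of the state.
- sense(): the state, without advancing time (a new reading comes with each control period).
- camera(name): name is "side" or "top" or "wrist"; returns the picture (480x640x3 uint8, blue, green, red); there is no depth.
- get_calibration(name): a dict with "fx", "fy", "cx", "cy" (pixels), "k1" (the pictures are not rectified: a ray, as slopes to the right and down, at radius r is drawn at 1 + k1 r^2 times it, then the intrinsics apply), "T" (4x4, takes a point from camera to world coordinates). Camera axes: x right, y up, looking along -z (the intrinsics and any distortion apply to the point x, -y, -z); pixel columns grow to the right and rows downward; lengths in m; the calibration is good to about 2 mm. A picture is of the moment at which its call begins: read the wrist's pose just before it. get_calibration takes no time and is no camera call; for the wrist camera it gives the pose at the moment of the call.
- sign_off(): hands the job in, once; it reports no verdict.
The state is a dict: "time_s": time; "joint_pos": joint angles; "joint_vel": joint speeds; "effort": joint torques, N m; "position": TCP position; "eef_rot": TCP orientation; "contact_force": force on the tool from outside, world axes, zero at the start; "wrist_torque": the same for the moment, N m; "grip_width": opening from 0.0 (shut) to 1.0 (fully open).
Only numpy, scipy, OpenCV 4.12 (cv2) and the standard library are available. Lean on these libraries where they do the work, as an engineer would, in place of code of your own. Each camera call takes 0.05 s, during which the arm holds its last target.

TASK

Get the bakery's nut mill ready for a pulse: first slide the tray with its ramekin along the counter, fully home into the bay under the mill, keeping the ramekin standing on it. Then set the bayonet lid down into the mill's collar and twist it clockwise (seen from above) half-way to the lock, until its bar handle points at the small round stud, never on into the lock click. The lid is sprung, so finish while still gripping it there, and leave the other things on the counter where they are.

Things in the scene. Friction and masses are not known exactly. Their poses are not given: they have to be found in the camera images.
- mill: White nut mill, fixed; 136 mm wide (its x), from y = 62 mm (the bay's face) to y = -147 mm (end of the motor housing, 120 mm high). Origin on the counter under the axis of the round collar; z up. A flat deck 85 mm high lies over the bay; on it stands the aluminium collar, 116 mm outside diameter, its top 117 mm above the counter.
- bay_mouth (a point): Middle of the bay's mouth, on the counter, in the mill's +y face, 62 mm from the mill's origin; axes as the mill. The bay has no floor (the tray slides on the counter), is 112 mm wide (x), 67 mm high, and runs from here 122 mm along -y to a solid back stop. Two flared guides, 22 mm high, reach 24 mm out from the mouth, 137 mm apart at their ends.
- collar_top (a point): Centre of the collar's top; axes as the mill. An inward flange, 7 mm thick (its underside 8 mm below the top), inner diameter 66 mm, is cut by two opposite gaps 19 mm wide, reaching to radius 43 mm, on the line 22.5 degrees counter-clockwise (from above) of the x axis. The lugs go down the gaps, then turn clockwise under the flange: 45 degrees to half-way, click from 60, lock at 90 (a square block on the rim marks it).
- socket (a point): Centre of the round floor inside the mill's collar, 96 mm above the counter, on which the lid's foot rests; 21 mm below the collar's top. Axes as the mill.
- stud: The small round steel stud, 8 mm thick, on the collar's rim, that marks half-way; its top is 126 mm above the counter. This frame's origin is the mill's (on the counter under the collar's axis); its x axis points from the axis to the stud, which stands 53 mm out along it, 22.5 degrees clockwise from the mill's x axis.
- carrier (a joint): Sprung ring in the collar's floor, pushed round by the lid's lugs: 0 at rest, grows as the lid turns clockwise (rad). The lid turns about 0.1 rad before the ring goes along; half-way reads about 0.69. It drives the lid back with 0.07 N m at 0, 0.16 N m at half-way: a released lid turns back. The lock click begins at about 0.95 and has happened at 1.15.
- lid_grip (a point): Centre of the bar handle on the black bayonet lid, 48 mm above the lid's foot. The bar is 74 mm long (the lid's x axis), 14 mm wide and stands from 33 to 63 mm above the foot, on a round cap of 90 mm diameter (23 to 33 mm above the foot). The lid starts standing on its foot on the counter; 0.11 to 0.22 kg.
- lid_foot (a point): Centre of the underside of the lid's plug, 48 mm straight below lid_grip; x along bar and lugs, z up. The plug is 60 mm in diameter; two opposite lugs at its foot, in line with the bar, reach 40 mm from the axis, 12 mm wide, 9 mm high. Either lug fits either gap. Seated, the foot is at socket and the cap 2 mm above the collar.
- tray_mid (a point): Centre of the underside of the small steel tray, 100 mm wide (its x), 120 mm long (its y), rim 14 mm high. Its black handle sticks out at its +y end; the opposite end goes into the bay first. Fully home it lies at the mill's origin, with the same axes as the mill. About 0.35 kg, with the ramekin about 0.5 kg.
- tray_grip (a point): Place to grip on the tray's handle, 115 mm from tray_mid along the tray's y, 24 mm above the counter. The handle is an upright bar 14 mm wide (the tray's x), 85 mm long (its y, from 60 to 145 mm), from 6 to 42 mm above the counter.
- ramekin_mid (a point): Centre (20 mm up) of the white ceramic ramekin that stands loose on the tray's floor: 68 mm diameter, 40 mm high.
- jar: Amber glass jar with steel cap, 64 mm diameter, 110 mm high; leave alone. Origin under its centre.
- mug: White mug, 74 mm diameter, 85 mm high; leave alone. Origin under its centre.
- tart: Tart, 84 mm diameter, 22 mm high; leave alone. Origin under its centre.
- plain_lid: Plain flat black jar lid, 80 mm diameter, 12 mm high, no bar; leave alone. Origin under its centre.
- spatula: Spatula lying flat; leave alone. Origin under its middle.
- spare_ramekin: Second, empty ramekin of the same kind, on the counter; leave alone. Origin under its centre.
- brush: Pastry brush lying flat; leave alone. Origin under its middle.
There are look-alikes about, which are no part of the job. Leave any blue or red look-alike of the part that bears lid_grip alone.

How it is judged:
On the way, in this order (a step that is already met when the one before it is completed fails the run):
1. the tray is fully home in the bay with the ramekin standing on it (y of tray_mid in the frame of mill between -0.01 and 0.007 m and x of tray_mid in the frame of mill between -0.01 and 0.01 m and height (world z) of tray_mid below 0.006 m and horizontal distance between ramekin_mid and tray_mid below 0.035 m and angle between ramekin_mid's own z axis and vertical below 0.15 rad), for 0.2 s.
2. the lid is down in the collar with its lugs through the gaps (horizontal distance between lid_foot and socket below 0.006 m and z of lid_foot in the frame of socket below 0.006 m and angle between lid_foot's own z axis and vertical below 0.12 rad), for 0.2 s.
At the end, for the whole second after the job is handed in: The lid is seated in the collar (within 6 mm), its bar within 0.2 rad of the stud's direction with the sprung ring carried along (0.4 to 0.95 rad) and still, held by the fingers (over 2 N); the tray is home within 7 mm with the ramekin standing on it (all of step 1 and all of step 2 and angle between the x axis of lid_foot and the x axis of stud, either way round below 0.2 rad and value of joint carrier between 0.4 and 0.95 rad and velocity of joint carrier between -0.3 and 0.3 rad/s and contact force between the fingers and lid above 2 N); the arm keeps its last pose, push and grip.
It fails at once if the lid was turned on into the lock click (value of joint carrier above 1.15 rad).
It fails at once if the ramekin tipped over (angle between ramekin_mid's own z axis and vertical above 0.6 rad).
It fails at once if another thing on the counter was moved more than 40 mm (distance of any of jar, mug, tart, plain_lid, spatula, spare_ramekin, brush from where it was at the start of the episode above 0.04 m).
It also fails if it takes over 64 s, if anything falls off the work surface, if the arm or the gripper's body presses on something with over 40 N, if the wrist force passes 120 N, or if a joint passes its speed limit or range.

## Working session

There is one attempt and no reset: what is moved stays moved. The work goes in short steps, Python scripts to look and compute and a tool call to move; the robot and the scene stay as the last step left them, time stands still between calls to the robot, and variables do not carry over. Pictures are saved under pics/ and viewed, and the job is handed in when it is done.

Besides the shell and the picture viewer there is one more tool, called after "Emit:" by a JSON object that holds its "api" and its "payload", one argument or row to a line. send_rows: Moves the arm, as the interface text tells. Its arguments: {"type":"object","properties":{"rows":{"type":"array"},"newtons":{"type":"number"}},"required":["rows"]}

```bash
mkdir -p pics; ls
python3 - <<'E'
from cell import *
import cv2
for n in ("side","top","wrist"):
    cv2.imwrite(f"pics/{n}0.png",camera(n)); c=get_calibration(n); print(n,{k:(v if k!='T' else v) for k,v in c.items()})
print(sense(),hold_point_z)
E
```

```text
pics
side {'fx': 534.5109072781353, 'fy': 534.5109072781353, 'cx': 324.03050464232865, 'cy': 242.0143983696194, 'k1': -0.13550617736972048, 'T': array([[-0.72120507,  0.49107024, -0.48858292, -0.11090943],
       [-0.69252632, -0.52786531,  0.49169657,  0.72511517],
       [-0.01644843,  0.69297059,  0.7207782 ,  1.14199589],
       [ 0.        ,  0.        ,  0.        ,  1.        ]])}
top {'fx': 571.7279165546944, 'fy': 571.7279165546944, 'cx': 317.2455309940099, 'cy': 236.7021779350244, 'k1': -0.13220622263784604, 'T': array([[ 0.00830611,  0.99193259, -0.12649407,  0.37236572],
       [-0.99988213,  0.00660526, -0.0138596 , -0.02056848],
       [-0.01291226,  0.12659428,  0.99187054,  1.71739445],
       [ 0.        ,  0.        ,  0.        ,  1.        ]])}
wrist {'fx': 417.6063206890113, 'fy': 417.6063206890113, 'cx': 319.773568971221, 'cy': 238.98361168650843, 'k1': -0.04519870524459272, 'T': array([[ 3.46182670e-01,  9.08184120e-01,  2.35285278e-01,
         2.71498341e-01],
       [-9.38166863e-01,  3.35307086e-01,  8.60935237e-02,
        -5.39436489e-01],
       [-7.04049953e-04, -2.50540938e-01,  9.68105750e-01,
         3.83538702e-01],
       [ 0.00000000e+00,  0.00000000e+00,  0.00000000e+00,
         1.00000000e+00]])}
{'time_s': 0.15, 'joint_pos': array([-1.33212411e+00,  3.59351956e-01,  1.51115743e+00,  2.94332388e-05,
        1.27249909e+00, -1.15130997e-01]), 'joint_vel': array([-0.00113213, -0.00159528, -0.00396945,  0.0002411 ,  0.00085819,
        0.00162336]), 'effort': array([ 3.93586206e-04, -5.15752816e+01, -2.71010166e+01,  6.74896035e-02,
        3.06028419e-02, -7.81272502e-05]), 'position': array([ 0.207743  , -0.56233583,  0.22200536]), 'eef_rot': array([-3.09117355e+00, -5.52596302e-01,  9.31486879e-05]), 'contact_force': array([ 0.58470953, -0.73490183, -0.12045466]), 'wrist_torque': array([ 0.01277052,  0.02263489, -0.00059413]), 'grip_width': 0.9981739064865529} 0.0187
```

View pics/side0.png

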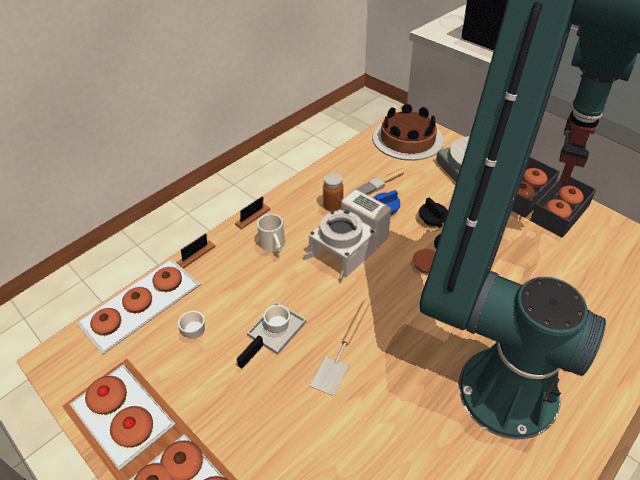

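View pics/top0.png

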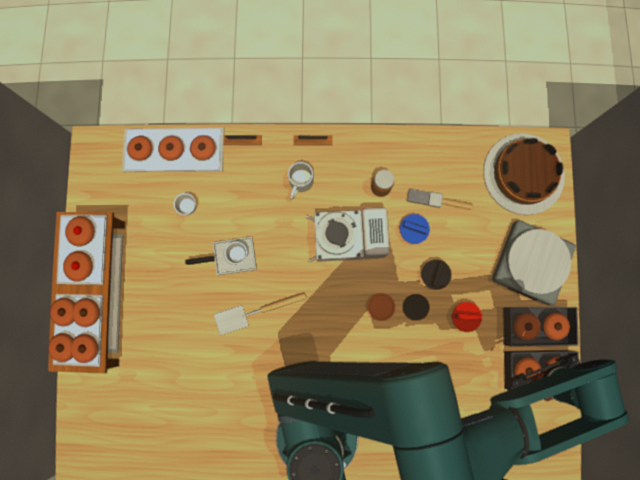

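View pics/wrist0.png

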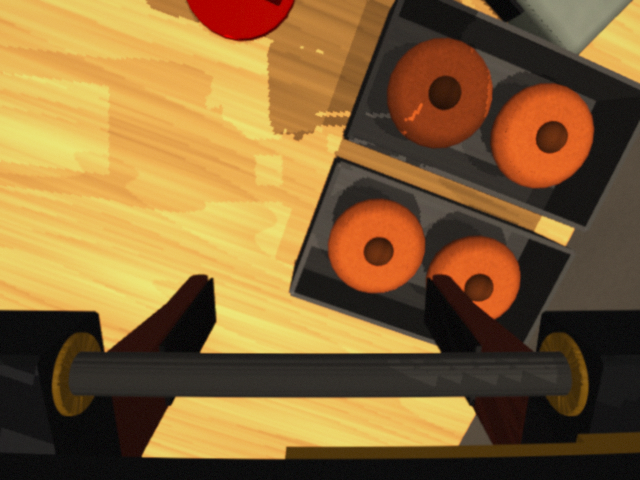

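The top view shows the mill at (340,235), the tray at (236,253) with its handle towards (187,261), and the jar at (382,182). Four things could be the lid:
- **Black with bar:** (436,273).
- **Flat black, no bar:** (416,307), the plain lid.
- **Blue:** (414,228).
- **Red:** (467,316).

The black one with the bar fits the description. I'll confirm it in crops.

Run:
```python
import cv2
a=cv2.imread("pics/top0.png")
def crop(x,y,w,h,s,n):
    cv2.imwrite(n,cv2.resize(a[y:y+h,x:x+w],None,fx=s,fy=s,interpolation=cv2.INTER_CUBIC))
crop(380,205,110,130,4.5,"pics/c_lid.png")
crop(300,195,100,75,8,"pics/c_mill.png")
crop(175,225,100,60,8,"pics/c_tray.png")
```

```text
(no output)
```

View pics/c_lid.png

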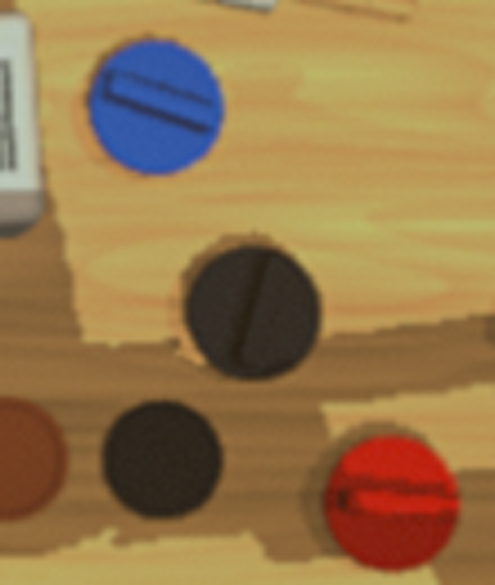

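View pics/c_mill.png

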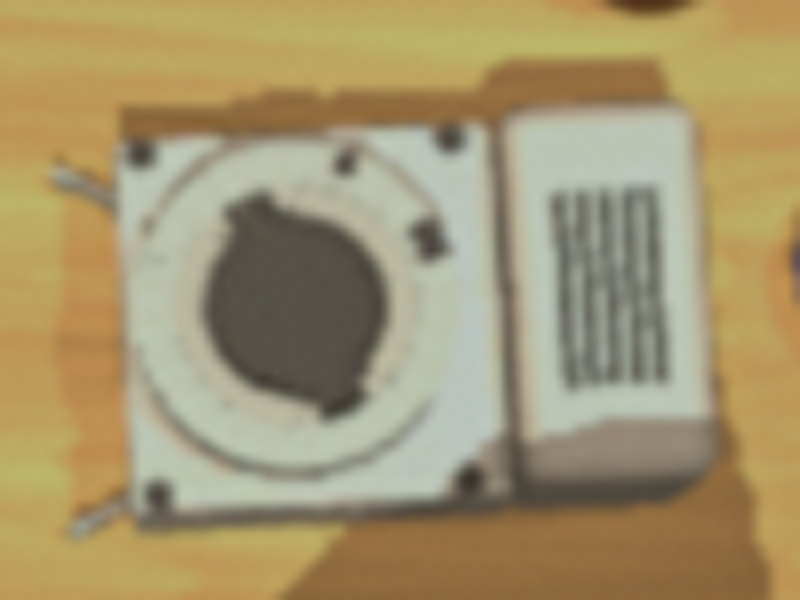

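View pics/c_tray.png

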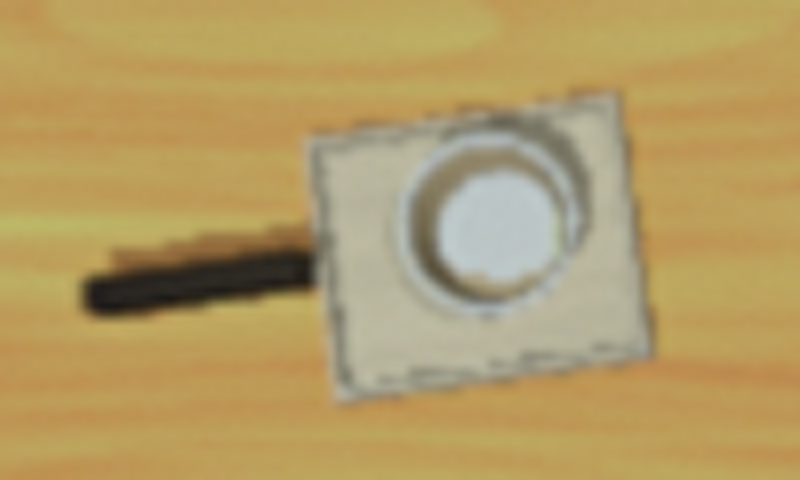

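```bash
cat > h.py <<'E'
import numpy as np, cv2
from cell import *
from scipy.spatial.transform import Rotation as R
def ray(c,u,v):
    K=np.array([[c['fx'],0,c['cx']],[0,c['fy'],c['cy']],[0,0,1]])
    p=cv2.undistortPoints(np.array([[[u,v]]],float),K,np.array([c['k1'],0,0,0,0.]))[0,0]
    d=c['T'][:3,:3]@np.array([p[0],-p[1],-1]); return c['T'][:3,3],d/np.linalg.norm(d)
def atz(c,u,v,z):
    o,d=ray(c,u,v); return o+d*(z-o[2])/d[2]
def tri(*rays):
    A=np.zeros((3,3));b=np.zeros(3)
    for o,d in rays:
        P=np.eye(3)-np.outer(d,d);A+=P;b+=P@o
    x=np.linalg.solve(A,b); return x,[np.linalg.norm((np.eye(3)-np.outer(d,d))@(x-o)) for o,d in rays]
def proj(c,p):
    q=np.linalg.inv(c['T'])@np.append(p,1); x,y=q[0]/-q[2],-q[1]/-q[2]; f=1+c['k1']*(x*x+y*y)
    return np.array([c['fx']*x*f+c['cx'],c['fy']*y*f+c['cy']])
def cc(x0,y0,s,u,v): return x0+(u+.5)/s-.5,y0+(v+.5)/s-.5
np.set_printoptions(precision=4,suppress=True)
def rel(pt,yaw,s=None):
    """rotvec (tool) and shift cm (tool axes) from measured pose to TCP target pt, tool down, with jaw axis(tool y) world angle yaw"""
    s=s or sense(); Rc=R.from_rotvec(s['eef_rot'])
    best=None
    for k in (0,np.pi):
        a=yaw+k; y=np.array([np.cos(a),np.sin(a),0]); z=np.array([0,0,-1.]); x=np.cross(y,z)
        r=(Rc.inv()*R.from_matrix(np.c_[x,y,z])).as_rotvec()
        if best is None or np.linalg.norm(r)<np.linalg.norm(best[0]): best=(r,a)
    return best[0],Rc.inv().apply(np.array(pt)-s['position'])*100
E
python3 - <<'E'
from h import *
c=get_calibration('top')
f=lambda x0,y0,s,z,pts:[atz(c,*cc(x0,y0,s,*p),z)[:2] for p in pts]
print("collar hole/stud",f(300,195,8,.117,[(296,303)]),f(300,195,8,.126,[(346,160)]))
print("gaps",f(300,195,8,.117,[(250,205),(343,403)]))
print("deck",f(300,195,8,.085,[(118,140),(133,515),(490,120),(510,497)]))
print("lid bar",f(380,205,4.5,.063,[(262,255),(242,358)]),"cap",f(380,205,4.5,.033,[(253,313)]))
print("tray corners",f(175,225,8,.014,[(308,137),(340,400),(615,95),(650,353)]),"handle",f(175,225,8,.042,[(85,295),(315,268)]),"ram",f(175,225,8,.045,[(490,223)]))
print("lids blue,plain",f(380,205,4.5,.033,[(156,106)]),f(380,205,4.5,.012,[(163,458)]), "red",f(380,205,4.5,.033,[(392,503)]))
s=sense(); C=get_calibration('wrist'); Rr=R.from_rotvec(s['eef_rot'])
print("cam in tool",Rr.inv().apply(C['T'][:3,3]-s['position']),(Rr.inv()*R.from_matrix(C['T'][:3,:3])).as_matrix())
E
```

```text
collar hole/stud [array([ 0.589 , -0.0527])] [array([ 0.6387, -0.0699])]
gaps [array([ 0.6239, -0.0362]), array([ 0.5536, -0.0693])]
deck [array([0.6524, 0.0113]), array([0.5163, 0.0047]), array([ 0.6606, -0.1233]), array([ 0.5237, -0.1303])]
lid bar [array([ 0.5136, -0.3492]), array([ 0.4469, -0.3352])] cap [array([ 0.4779, -0.3486])]
tray corners [array([0.5723, 0.3179]), array([0.4731, 0.3028]), array([0.5891, 0.2016]), array([0.4919, 0.1863])] handle [array([0.5094, 0.3943]), array([0.5202, 0.3082])] ram [array([0.5372, 0.2429])]
lids blue,plain [array([ 0.6148, -0.2861])] [array([ 0.383 , -0.2915])] red [array([ 0.3537, -0.4389])]
cam in tool [ 0.0678  0.0004 -0.1615] [[-0.0003  0.9681  0.2507]
 [ 1.      0.0005 -0.0006]
 [-0.0007  0.2507 -0.9681]]
```

Run:
```python
from h import *
print(rel([.45,-.355,.26],-1.778))
```

```text
(array([-0.0014,  0.0002,  0.561 ]), array([ 29.9094, -11.0615,  -3.7782]))
```

Emit:
{"api": "send_rows", "payload": {
  "rows": [
    [[0, 0, 0.12], [5.9, -2.2, -2], 0],
    [[0, 0, 0.24], [11.8, -4.4, -3.8], 0],
    [[0, 0, 0.36], [17.7, -6.6, -3.8], 0],
    [[0, 0, 0.48], [23.6, -8.8, -3.8], 0],
    [[0, 0, 0.561], [29.5, -11, -3.8], 0]
  ]
}}

```text
time_s: 0.78
position: [0.4418, -0.3609, 0.2606]
eef_rot: [3.124, -0.33, 0.0]
contact_force: [0.5, -0.3, 0.2]
grip_width: 1.001
```

Run:
```python
from h import *
import pickle
s=sense();C=get_calibration('wrist'); cv2.imwrite("pics/w1.png",camera('wrist')); pickle.dump(C,open('w1.pkl','wb'))
print(s['time_s'],s['position'],s['eef_rot'],s['joint_vel'])
```

```text
0.775 [ 0.4418 -0.3609  0.2606] [ 3.1242 -0.33    0.    ] [ 0.888   0.0957 -0.1375 -0.0009  0.0335  1.511 ]
```

View pics/w1.png

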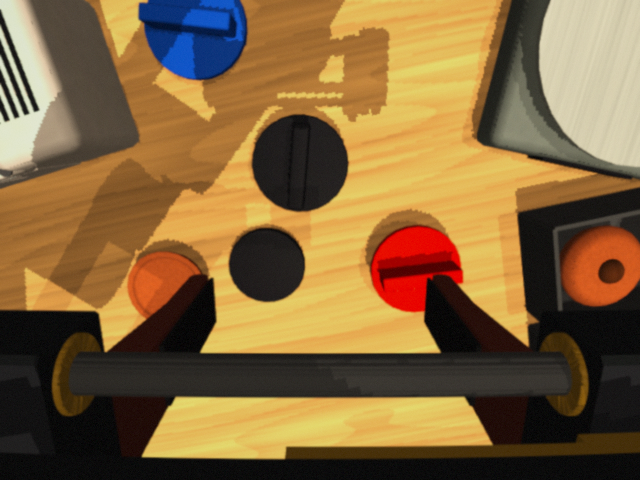

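The black barred lid is at (300,162) in this view. The plain black lid without a bar is at (267,264), blue at (195,40) and red at (416,268), so the target is confirmed. Next I'll look at the mill.

Run:
```python
from h import *
import pickle
C=pickle.load(open('w1.pkl','rb')); t=get_calibration('top')
print([atz(C,u,v,.063) for u,v in [(301,117),(297,208)]], atz(C,300,162,.033))
a=cv2.imread("pics/w1.png")
print("tri bar centre", tri(ray(C,299.5,162),ray(t,*cc(380,205,4.5,253,308))))
cv2.imwrite("pics/w1c.png",cv2.resize(a[100:225,240:360],None,fx=4.5,fy=4.5,interpolation=cv2.INTER_CUBIC))
# mill view: jaw yaw
print(rel([.53,-.05,.28],-1.12), rel([.53,-.05,.28],0.15))
```

```text
[array([ 0.5228, -0.3632,  0.063 ]), array([ 0.4489, -0.343 ,  0.063 ])] [ 0.4852 -0.3525  0.033 ]
tri bar centre (array([ 0.4833, -0.3515,  0.0158]), [np.float64(0.001122182436553931), np.float64(0.0011221824365539605)])
(array([-0.0036, -0.0048, -0.6611]), array([  1.7337, -31.6081,  -1.7779])) (array([-0.0063,  0.0001,  1.2105]), array([  1.7337, -31.6081,  -1.7779]))
```

View pics/w1c.png

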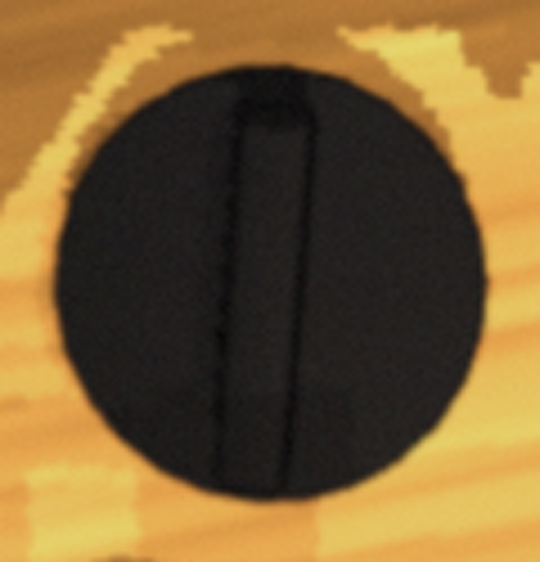

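Run:
```python
from h import *
print(rel([.546,-.095,.28],-0.8))
```

```text
(array([-0.0029, -0.0055, -0.9811]), array([  4.238 , -27.5414,  -1.7896]))
```

Emit:
{"api": "send_rows", "payload": {
  "rows": [
    [[0, 0, -0.18], [0.8, -5.4, -1.8], 0],
    [[0, 0, -0.36], [1.7, -11, -1.8], 0],
    [[0, 0, -0.54], [2.6, -16.6, -1.8], 0],
    [[0, 0, -0.72], [3.4, -22.2, -1.8], 0],
    [[0, 0, -0.9], [4.2, -27.5, -1.8], 0]
  ]
}}

```text
time_s: 1.45
position: [0.5385, -0.1003, 0.2785]
eef_rot: [-2.951, -1.076, 0.0]
contact_force: [0.8, -0.4, -0.1]
grip_width: 1.002
```

Emit:
{"api": "send_rows", "payload": {
  "rows": [
    [[0, 0, 0], [0, 0, 0], 0],
    [[0, 0, 0], [0, 0, 0], 0]
  ]
}}

```text
time_s: 1.7
position: [0.538, -0.1024, 0.2784]
eef_rot: [2.955, 1.066, -0.001]
contact_force: [0.3, -0.8, -1.0]
grip_width: 0.997
```

Run:
```python
from h import *
import pickle
s=sense();C=get_calibration('wrist'); a=camera('wrist');cv2.imwrite("pics/w2.png",a); pickle.dump(C,open('w2.pkl','wb'))
print(s['time_s'],s['position'],s['eef_rot'],s['joint_vel'])
```

```text
1.7 [ 0.538  -0.1024  0.2784] [ 2.9551  1.0657 -0.0014] [-0.0268 -0.0007 -0.0009 -0.001   0.0004 -0.0008]
```

View pics/w2.png

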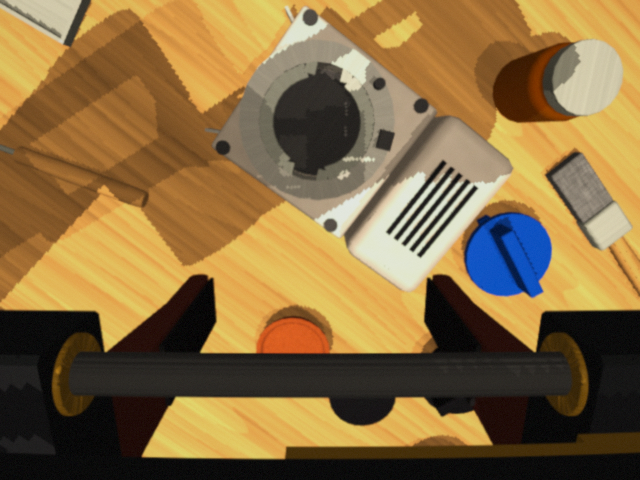

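Run:
```python
from h import *
a=cv2.imread("pics/w2.png")
cv2.imwrite("pics/w2c.png",cv2.convertScaleAbs(cv2.resize(a[0:150,190:390],None,fx=4,fy=4,interpolation=cv2.INTER_CUBIC),alpha=1.2,beta=20))
```

```text
(no output)
```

View pics/w2c.png

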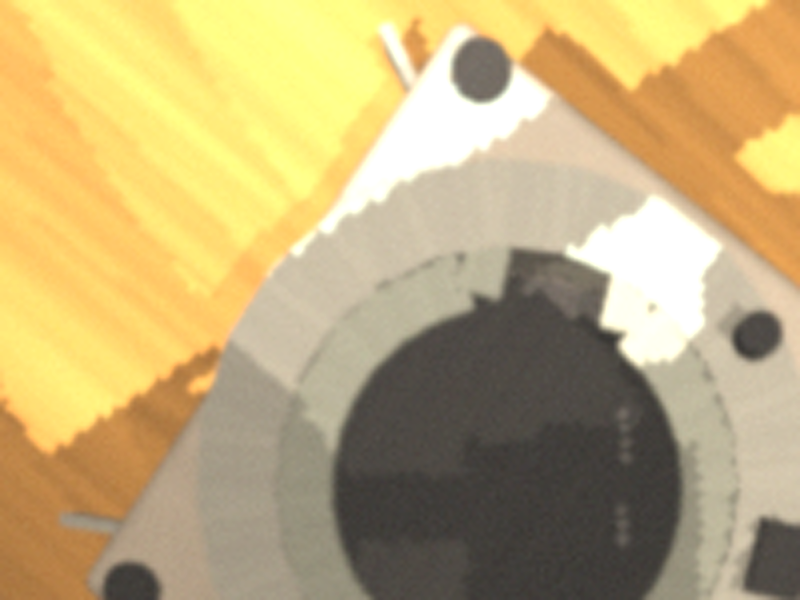

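Run:
```python
from h import *
a=cv2.imread("pics/w2.png")
cv2.imwrite("pics/w2d.png",cv2.convertScaleAbs(cv2.resize(a[50:210,230:420],None,fx=4,fy=4,interpolation=cv2.INTER_CUBIC),alpha=1.2,beta=20)[:600])
```

```text
(no output)
```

View pics/w2d.png

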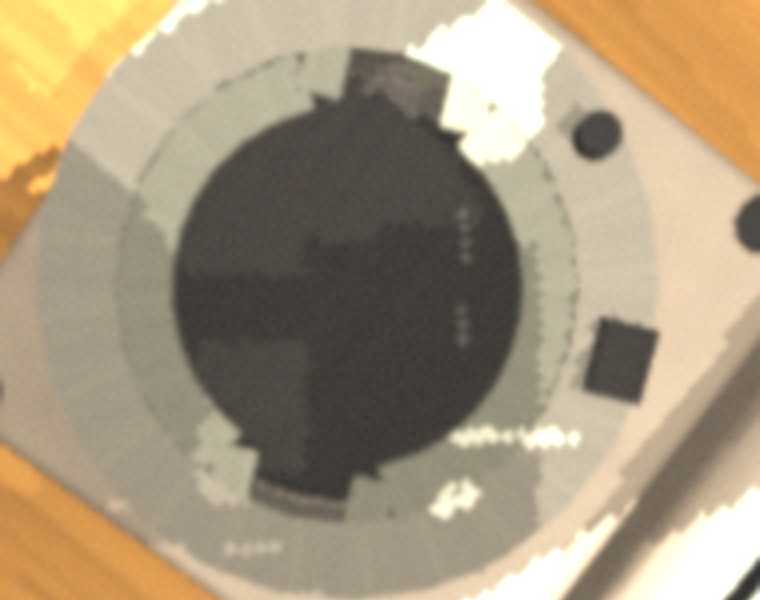

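Run:
```python
from h import *
import pickle
C=pickle.load(open('w2.pkl','rb')); t=get_calibration('top')
q=lambda u,v:cc(230,50,4,u,v)
print("collar",atz(C,*q(348,285),.117)); print("tri",tri(ray(C,*q(348,285)),ray(t,*cc(300,195,8,296,303))))
g1=atz(C,*q(399,62),.117);g2=atz(C,*q(300,503),.117);print(g1,g2,np.degrees(np.arctan2(*(g1-g2)[1::-1])))
st=atz(C,*q(600,132),.126);c0=atz(C,*q(348,285),.117);print(st,np.degrees(np.arctan2(*(st-c0)[1::-1])),np.linalg.norm((st-c0)[:2]))
print("tri stud",tri(ray(C,*q(600,132)),ray(t,*cc(300,195,8,346,158))))
w=lambda u,v:atz(C,*cc(190,0,4,u,v),.085)
p,r=w(482,68),w(131,590); print("screws",p,r,np.arctan2(*(p-r)[1::-1]))
print(rel([.53,.30,.28],0.15))
```

```text
collar [ 0.5944 -0.0531  0.117 ]
tri (array([ 0.5947, -0.0529,  0.0758]), [np.float64(0.0006210146847791247), np.float64(0.0006210146847790703)])
[ 0.6306 -0.0352  0.117 ] [ 0.5572 -0.0718  0.117 ] 26.518248952244267
[ 0.6434 -0.071   0.126 ] -20.021956848619524 0.05213229705422381
tri stud (array([ 0.5912, -0.0603,  0.4239]), [np.float64(0.0018109973510165801), np.float64(0.0018109973510166198)])
screws [0.6526 0.0018 0.085 ] [ 0.5285 -0.0053  0.085 ] 0.05709026054427647
(array([-0.0006,  0.0006, -1.0297]), array([ 25.0808, -31.5522,  -0.1715]))
```

Run:
```python
from h import *
print(rel([.52,.26,.25],0.15))
```

```text
(array([-0.0006,  0.0006, -1.0297]), array([ 21.7631, -29.1069,   2.8308]))
```

Emit:
{"api": "send_rows", "payload": {
  "rows": [
    [[0, 0, -0.17], [3.4, -4.6, 0.2], 0],
    [[0, 0, -0.34], [6.8, -9.2, 0.6], 0],
    [[0, 0, -0.51], [10.2, -13.8, 1.0], 0],
    [[0, 0, -0.68], [13.6, -18.2, 1.6], 0],
    [[0, 0, -0.85], [17.0, -22.8, 2.2], 0]
  ]
}}

```text
time_s: 2.38
position: [0.524, 0.1818, 0.2567]
eef_rot: [2.25, 2.192, 0.0]
contact_force: [0.4, 0.1, -0.1]
grip_width: 0.999
```

Run:
```python
from h import *
print(rel([.52,.26,.25],0.15))
```

```text
(array([ 0.0007,  0.0004, -0.1762]), array([ 7.8098, -0.6005,  0.6658]))
```

Emit:
{"api": "send_rows", "payload": {
  "rows": [
    [[0, 0, -0.09], [4, -0.3, 0.3], 0],
    [[0, 0, -0.17], [7.6, -0.6, 0.6], 0],
    [[0, 0, -0.17], [7.6, -0.6, 0.6], 0],
    [[0, 0, -0.17], [7.6, -0.6, 0.6], 0]
  ]
}}

```text
time_s: 2.88
position: [0.5201, 0.2565, 0.2506]
eef_rot: [2.061, 2.37, -0.001]
contact_force: [-0.5, -0.2, 0.3]
grip_width: 0.998
```

Run:
```python
from h import *
import pickle
s=sense();C=get_calibration('wrist'); a=camera('wrist');cv2.imwrite("pics/w3.png",a); pickle.dump(C,open('w3.pkl','wb'))
print(s['time_s'],s['position'],s['eef_rot'],s['joint_vel'])
```

```text
2.875 [0.5201 0.2565 0.2506] [ 2.0611  2.3704 -0.0012] [-0.0099 -0.0071  0.0044  0.0012  0.0008 -0.0001]
```

View pics/w3.png

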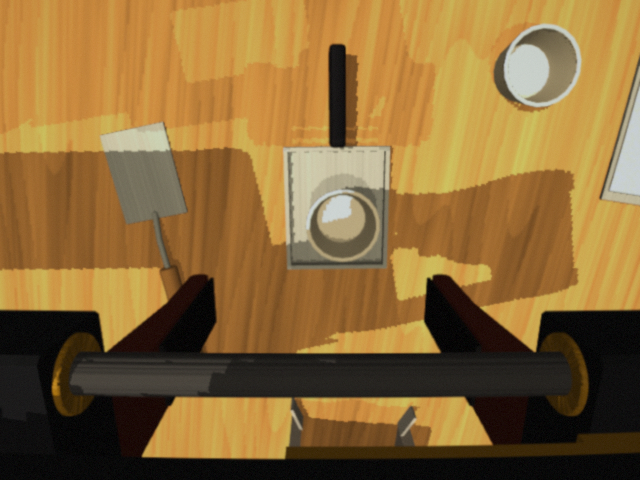

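The tray's corners are at (284,148), (391,146), (289,268) and (385,267). The handle runs from (337,45) to (338,147), and the ramekin is at (342,225). The spatula lies to the left and the spare ramekin is at (540,65).

Run:
```python
from h import *
import pickle
C=pickle.load(open('w3.pkl','rb')); t=get_calibration('top')
P=[atz(C,u,v,.014) for u,v in [(284,148),(391,146),(289,268),(385,267)]]; print(np.array(P),np.mean(P,0))
h=[atz(C,u,v,.042) for u,v in [(338,45),(338.5,147)]]; print(h, np.arctan2(-(h[0]-h[1])[0],(h[0]-h[1])[1]))
y=(P[0]+P[1]-P[2]-P[3]); print("yaw",np.arctan2(-y[0],y[1]), np.linalg.norm(y)/2)
x=P[0]+P[2]-P[1]-P[3];print(np.arctan2(x[1],x[0]))
print("tri handle end",tri(ray(C,338,45),ray(t,*cc(175,225,8,86,297))))
print("tri corner",tri(ray(C,284,148),ray(t,*cc(175,225,8,340,400))), tri(ray(C,391,146),ray(t,*cc(175,225,8,308,137))))
sd=get_calibration('side')
print("side",proj(sd,np.array([*h[0][:2],.042])),proj(sd,np.array([*P[0][:2],.014])),proj(sd,np.array([.5944,-.0531,.117])))
print("j",sense()['joint_pos'])
```

```text
[[0.4792 0.3033 0.014 ]
 [0.578  0.3191 0.014 ]
 [0.4981 0.1869 0.014 ]
 [0.5934 0.2013 0.014 ]] [0.5372 0.2526 0.014 ]
[array([0.5155, 0.3939, 0.042 ]), array([0.5282, 0.3121, 0.042 ])] 0.15389411211786366
yaw 0.1452843246563722 0.1183446172123085
-2.9873072178263507
tri handle end (array([ 0.5149,  0.407 , -0.0181]), [np.float64(0.002200830828133601), np.float64(0.002200830828133408)])
tri corner (array([0.476 , 0.3039, 0.0013]), [np.float64(0.002515636049000216), np.float64(0.0025156360490003332)]) (array([0.575 , 0.3184, 0.0151]), [np.float64(0.002838551764070333), np.float64(0.002838551764070413)])
side [238.3733 359.3303] [277.4033 351.2155] [341.2059 224.9353]
j [ 0.3392  0.3061  1.5177 -0.0006  1.3181  0.2002]
```

Run:
```python
from h import *
a=cv2.imread("pics/side0.png")
A=cv2.resize(a[205:285,295:395],None,fx=4,fy=4,interpolation=cv2.INTER_CUBIC)
B=cv2.resize(a[300:380,225:325],None,fx=4,fy=4,interpolation=cv2.INTER_CUBIC)
cv2.imwrite("pics/s0c.png",np.hstack([A,B]))
```

```text
(no output)
```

View pics/s0c.png

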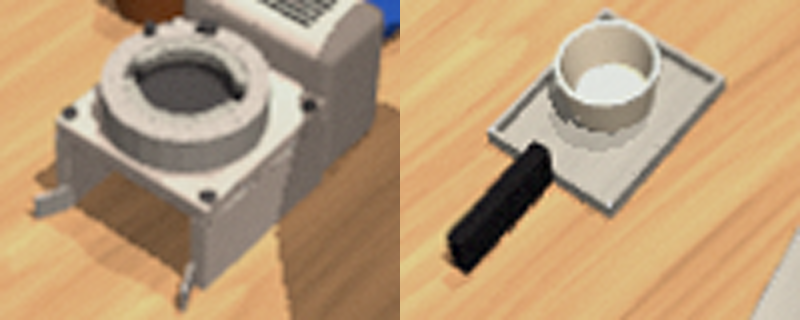

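Run:
```python
from h import *
print(rel([.520,.366,.06],0.149),rel([.520,.366,.008],0.149))
```

```text
(array([-0.0002,  0.0006, -0.0098]), array([10.8746,  1.5169, 19.0627])) (array([-0.0002,  0.0006, -0.0098]), array([10.878 ,  1.5177, 24.2627]))
```

Emit:
{"api": "send_rows", "payload": {
  "rows": [
    [[0, 0, -0.01], [4, 0.6, 4], 0],
    [[0, 0, -0.01], [8, 1.1, 8], 0],
    [[0, 0, -0.01], [10.8, 1.5, 13], 0],
    [[0, 0, -0.01], [10.8, 1.5, 18], 0],
    [[0, 0, -0.01], [10.8, 1.5, 20], 0]
  ]
}}

```text
time_s: 3.55
position: [0.5179, 0.3648, 0.0476]
eef_rot: [-2.048, -2.38, 0.007]
contact_force: [-0.5, 0.7, -0.1]
grip_width: 0.998
```

Run:
```python
from h import *
a=camera('wrist');cv2.imwrite("pics/w4.png",a)
print(rel([.520,.366,.008],0.149))
```

```text
(array([-0.0063,  0.0026,  0.0006]), array([0.1455, 0.3159, 3.8141]))
```

View pics/w4.png

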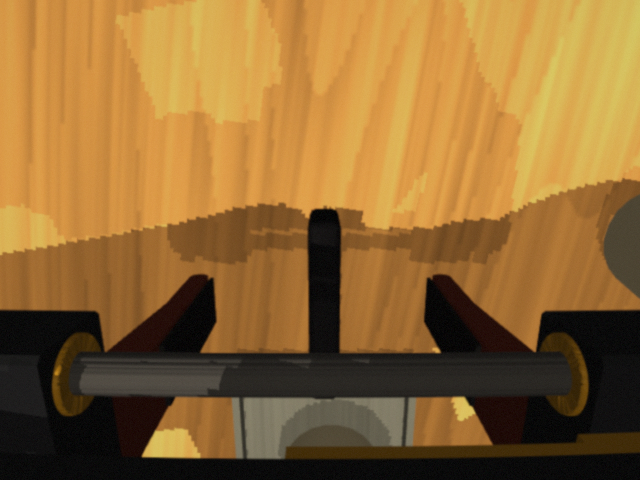

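The handle at column 323 lies centred between the fingers. I'll go down and grip.

Emit:
{"api": "send_rows", "payload": {
  "rows": [
    [[0, 0, 0], [0, 0.1, 2.2], 0],
    [[0, 0, 0], [0, 0.1, 3.9], 0],
    [[0, 0, 0], [0, 0.1, 3.9], 0],
    [[0, 0, 0], [0, 0.1, 3.9], 120],
    [[0, 0, 0], [0, 0.1, 3.9], 255]
  ],
  "newtons": 20
}}

```text
time_s: 4.22
position: [0.5208, 0.3677, 0.0127]
eef_rot: [2.046, 2.383, 0.003]
contact_force: [-0.2, -0.5, -0.4]
grip_width: 0.81
```

Emit:
{"api": "send_rows", "payload": {
  "rows": [
    [[0, 0, 0], [0, 0, 0], 255],
    [[0, 0, 0], [0, 0, 0], 255],
    [[0, 0, 0], [0, 0, 0], 255],
    [[0, 0, 0], [0, 0, 0], 255]
  ]
}}

```text
time_s: 4.72
position: [0.5201, 0.3674, 0.0117]
eef_rot: [-2.046, -2.384, -0.0]
contact_force: [-0.5, 0.7, 0.1]
grip_width: 0.357
```

Run:
```python
from h import *
s=sense();print(s['time_s'],s['position'],s['grip_width']*88,s['contact_force'])
```

```text
4.725 [0.5201 0.3674 0.0117] 31.418398029606106 [-0.5013  0.6937  0.0681]
```

Emit:
{"api": "send_rows", "payload": {
  "rows": [
    [[0, 0, 0], [0, 0, 0], 255],
    [[0, 0, 0], [0, 0, 0], 255],
    [[0, 0, 0], [0, 0, 0], 255],
    [[0, 0, 0], [0, 0, 0], 255]
  ]
}}

```text
time_s: 5.22
position: [0.5199, 0.3673, 0.0116]
eef_rot: [-2.046, -2.383, 0.001]
contact_force: [-0.8, 0.4, 1.2]
grip_width: 0.16
```

Run:
```python
from h import *
s=sense();print(s['time_s'],s['position'],s['grip_width']*88,s['contact_force'])
r=R.from_rotvec(s['eef_rot']).as_matrix();print(r)
yaw=np.arctan2(r[1,1],r[0,1]);print(yaw)
c=np.array([.5945,-.053]);m=.056
yv=lambda a:np.array([-np.sin(a),np.cos(a)])
# tray grip offset along tray y, from TCP
off=.1155
for d in (.30,.20,.13,.10,.0): # tray_mid distance along mill y
    t=c+d*yv(m)+off*yv(m); print(d,t,rel([*t,s['position'][2]],m,s))
```

```text
5.225 [0.5199 0.3673 0.0116] 14.107244607726114 [-0.7666  0.4228  1.2301]
[[-0.1512  0.9885 -0.0005]
 [ 0.9885  0.1512 -0.    ]
 [ 0.0001 -0.0005 -1.    ]]
0.15176237390601488
0.3 [0.5712 0.3618] (array([-0.0005, -0.0001,  0.0958]), array([-1.3151,  4.992 , -0.0026]))
0.2 [0.5768 0.262 ] (array([-0.0005, -0.0001,  0.0958]), array([-11.2693,   4.0359,  -0.0029]))
0.13 [0.5808 0.1921] (array([-0.0005, -0.0001,  0.0958]), array([-18.2372,   3.3665,  -0.0031]))
0.1 [0.5824 0.1622] (array([-0.0005, -0.0001,  0.0958]), array([-21.2235,   3.0797,  -0.0032]))
0.0 [0.588  0.0623] (array([-0.0005, -0.0001,  0.0958]), array([-31.1776,   2.1235,  -0.0034]))
```

Emit:
{"api": "send_rows", "payload": {
  "rows": [
    [[0, 0, 0.01], [-1, 0.4, 0], 255],
    [[0, 0, 0.03], [-3, 1.3, 0], 255],
    [[0, 0, 0.055], [-5, 2.3, 0], 255],
    [[0, 0, 0.08], [-7, 3.3, 0], 255],
    [[0, 0, 0.096], [-9, 4.1, 0], 255]
  ]
}}

```text
time_s: 5.85
position: [0.5755, 0.2828, 0.0117]
eef_rot: [2.161, 2.28, 0.0]
contact_force: [-0.7, 1.4, -0.9]
grip_width: 0.155
```

Run:
```python
from h import *
s=sense();print(s['time_s'],s['position'],s['grip_width']*88,s['contact_force'])
c=np.array([.5945,-.053]);m=.056
yv=lambda a:np.array([-np.sin(a),np.cos(a)])
for d in (.20,.13,.09,0):
    t=c+(d+.1155)*yv(m); print(d,rel([*t,.0116],m,s))
```

```text
5.85 [0.5755 0.2828 0.0117] 13.632079050175212 [-0.6506  1.4007 -0.9432]
0.2 (array([ 0.0001, -0.0001, -0.0022]), array([-2.0863,  0.0187,  0.0055]))
0.13 (array([ 0.0001, -0.0001, -0.0022]), array([-9.0862,  0.0338,  0.0049]))
0.09 (array([ 0.0001, -0.0001, -0.0022]), array([-13.0862,   0.0424,   0.0045]))
0 (array([ 0.0001, -0.0001, -0.0022]), array([-22.0862,   0.0617,   0.0037]))
```

Emit:
{"api": "send_rows", "payload": {
  "rows": [
    [[0, 0, 0], [-2, 0, 0], 255],
    [[0, 0, 0], [-4, 0, 0], 255],
    [[0, 0, 0], [-6, 0, 0], 255],
    [[0, 0, 0], [-7, 0, 0], 255]
  ]
}}

```text
time_s: 6.35
position: [0.5779, 0.2132, 0.0117]
eef_rot: [-2.159, -2.282, 0.001]
contact_force: [0.2, 1.1, -1.4]
grip_width: 0.159
```

Run:
```python
from h import *
s=sense();print(s['time_s'],s['position'],s['grip_width']*88,s['contact_force'])
a=camera('side');cv2.imwrite("pics/s1.png",cv2.resize(a[190:340,240:410],None,fx=4.5,fy=4,interpolation=cv2.INTER_CUBIC))
b=camera('top');cv2.imwrite("pics/t1.png",cv2.resize(b[195:275,240:345],None,fx=7,fy=7,interpolation=cv2.INTER_CUBIC))
```

```text
6.35 [0.5779 0.2132 0.0117] 14.01374480457247 [ 0.1687  1.0665 -1.3975]
```

View pics/s1.png

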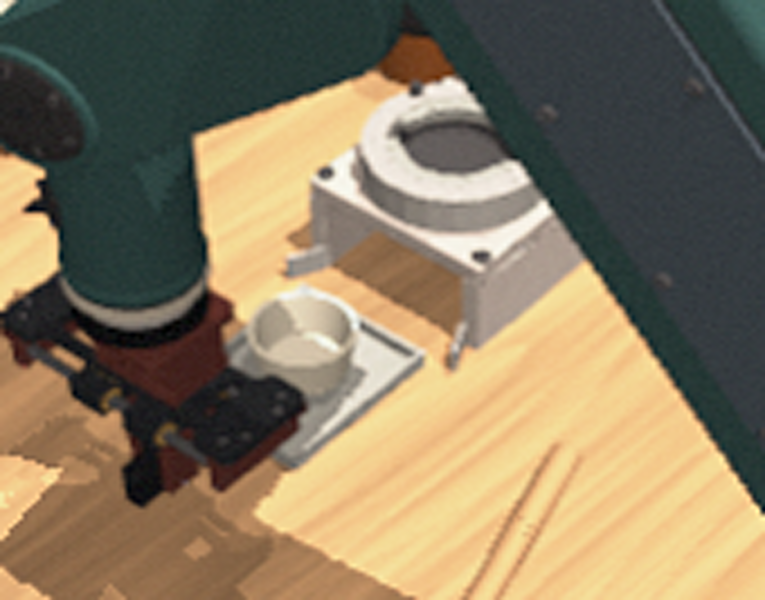

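View pics/t1.png

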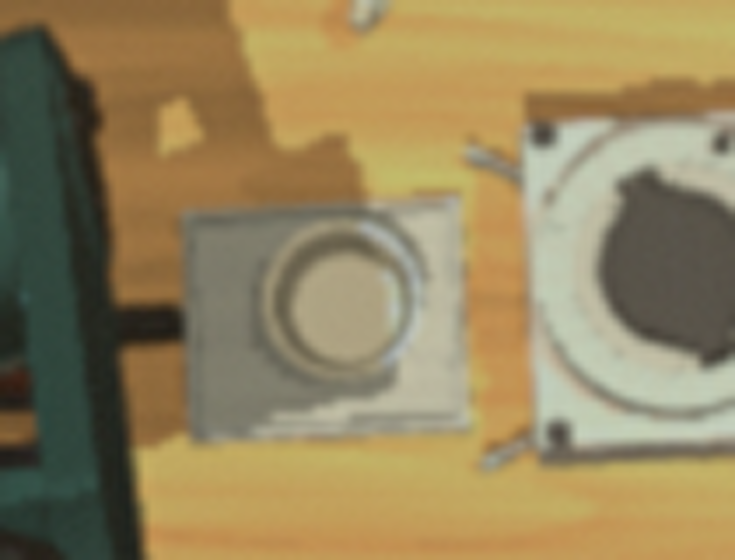

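Run:
```python
from h import *
t=get_calibration('top');f=lambda u,v,z:atz(t,*cc(240,195,7,u,v),z)
P=np.array([f(460,200,.014),f(468,430,.014),f(185,212,.014),f(193,440,.014)])
g=np.array([f(470,150,.022),f(485,465,.022)])
m=.056;X=np.array([np.cos(m),np.sin(m),0]);Y=np.array([-np.sin(m),np.cos(m),0])
gm=g.mean(0)
for p in [*P,P.mean(0),*g,f(345,298,.042)]: print((p-gm)@X,(p-gm)@Y)
d=P[0]+P[1]-P[2]-P[3];print("yaw",np.arctan2(d[0],-d[1]))
```

```text
0.047634041044205995 0.005587590224683351
-0.05184785992388994 0.006649622133742897
0.04833741109105992 0.12434470134883488
-0.05044017661042553 0.12451330543736891
-0.0015791460997624457 0.0652738047861575
0.06788002420106848 0.00010979785227693568
-0.06788002420106848 -0.00010979785227693568
0.00394279255198805 0.05526559359276631
yaw 0.04707856366785211
```

Emit:
{"api": "send_rows", "payload": {
  "rows": [
    [[0, 0, 0], [-1.5, 0.1, 0], 255],
    [[0, 0, 0], [-3.5, 0.15, 0], 255],
    [[0, 0, 0], [-5.5, 0.15, 0], 255],
    [[0, 0, 0], [-7.5, 0.15, 0], 255],
    [[0, 0, 0], [-9.5, 0.15, 0], 255]
  ]
}}

```text
time_s: 7.08
position: [0.585, 0.1183, 0.0117]
eef_rot: [-2.159, -2.282, 0.0]
contact_force: [0.1, 1.3, -2.3]
grip_width: 0.161
```

Emit:
{"api": "send_rows", "payload": {
  "rows": [
    [[0, 0, 0], [-1.5, 0, 0], 255],
    [[0, 0, 0], [-2.7, 0, 0], 255],
    [[0, 0, 0], [-3.7, 0, 0], 255],
    [[0, 0, 0], [-4.5, 0, 0], 255],
    [[0, 0, 0], [-5, 0, 0], 255]
  ]
}}

```text
time_s: 7.7
position: [0.5879, 0.0698, 0.0117]
eef_rot: [-2.158, -2.283, -0.0]
contact_force: [-0.4, 1.8, -1.1]
grip_width: 0.158
```

Run:
```python
from h import *
s=sense();print(s['time_s'],s['position'],s['grip_width']*88,s['contact_force'],s['wrist_torque'])
c=np.array([.5945,-.053]);m=.056
yv=lambda a:np.array([-np.sin(a),np.cos(a)])
print(rel([*(c+.1155*yv(m)),.0116],m,s))
```

```text
7.7 [0.5879 0.0698 0.0117] 13.860426487814056 [-0.4274  1.7937 -1.1176] [ 0.2809 -0.051   0.0676]
(array([-0.0001, -0.0002,  0.    ]), array([-0.7441, -0.0232,  0.0052]))
```

Emit:
{"api": "send_rows", "payload": {
  "rows": [
    [[0, 0, 0], [-0.3, 0, 0], 255],
    [[0, 0, 0], [-0.5, 0, 0], 255],
    [[0, 0, 0], [-0.7, 0, 0], 255],
    [[0, 0, 0], [-0.85, 0, 0], 255],
    [[0, 0, 0], [-0.95, 0, 0], 255]
  ]
}}

```text
time_s: 8.32
position: [0.5878, 0.0623, 0.0117]
eef_rot: [-2.157, -2.28, -0.002]
contact_force: [-1.8, 12.6, 0.5]
grip_width: 0.155
```

Contact with the back stop at 12.6 N, at the expected place. I'll hold briefly and check.

Emit:
{"api": "send_rows", "payload": {
  "rows": [
    [[0, 0, 0], [0, 0, 0], 255],
    [[0, 0, 0], [0.05, 0, 0], 255],
    [[0, 0, 0], [0.1, 0, 0], 255]
  ]
}}

```text
time_s: 8.7
position: [0.5879, 0.0624, 0.0116]
eef_rot: [-2.157, -2.282, -0.0]
contact_force: [-0.9, 4.4, -0.4]
grip_width: 0.159
```

Run:
```python
from h import *
s=sense();print(s['time_s'],s['position'],s['grip_width']*88,s['contact_force'],s['joint_pos'])
a=camera('side');cv2.imwrite("pics/s2.png",cv2.resize(a[190:340,240:410],None,fx=4.5,fy=4,interpolation=cv2.INTER_CUBIC))
```

```text
8.7 [0.5879 0.0624 0.0116] 14.002609353368857 [-0.9334  4.4331 -0.4467] [-0.0116  0.6018  1.7174  0.0012  0.8232 -0.0688]
```

View pics/s2.png

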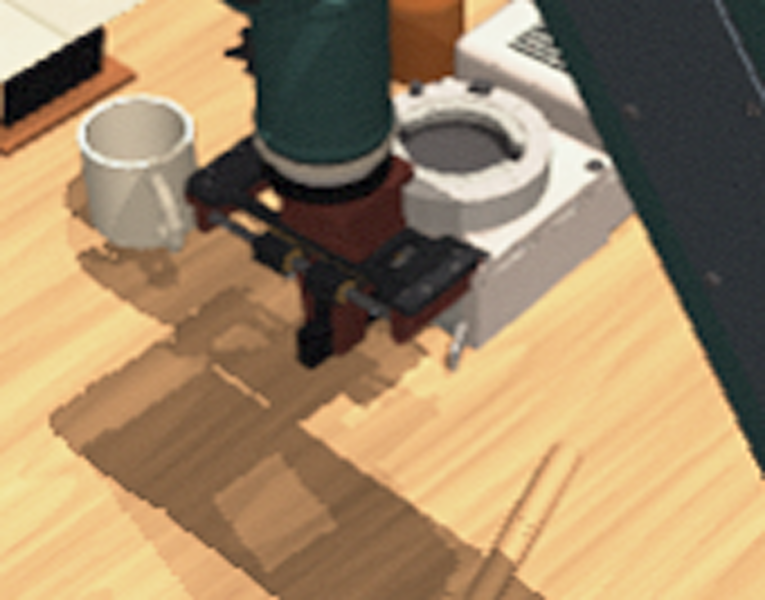

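The tray is inside the bay, with the mug clear. I'll release and lift.

Emit:
{"api": "send_rows", "payload": {
  "rows": [
    [[0, 0, 0], [0, 0, 0], 0],
    [[0, 0, 0], [0, 0, 0], 0],
    [[0, 0, 0], [0, 0, 0], 0],
    [[0, 0, 0], [0, 0, -1], 0],
    [[0, 0, 0], [0, 0, -4], 0]
  ]
}}

```text
time_s: 9.38
position: [0.587, 0.0614, 0.0513]
eef_rot: [-2.157, -2.281, 0.003]
contact_force: [0.7, -0.5, -0.2]
grip_width: 0.69
```

Emit:
{"api": "send_rows", "payload": {
  "rows": [
    [[0, 0, 0], [0, 0, -6], 0],
    [[0, 0, 0], [0, 0, -12], 0],
    [[0, 0, 0], [0, 0, -18], 0],
    [[0, 0, 0], [0, 0, -22], 0]
  ]
}}

```text
time_s: 9.88
position: [0.5891, 0.0614, 0.276]
eef_rot: [2.156, 2.28, 0.005]
contact_force: [0.6, 0.4, -0.3]
grip_width: 0.999
```

Run:
```python
from h import *
s=sense();print(s['time_s'],s['position'],s['grip_width']*88,s['contact_force'])
b=camera('wrist');cv2.imwrite("pics/w5.png",b)
print(rel([.45,-.345,.2],-1.82))
```

```text
9.875 [0.5891 0.0614 0.276 ] 87.92834192723407 [ 0.6478  0.4352 -0.2602]
(array([ 0.0095,  0.0081, -1.2655]), array([-39.7839, -16.5034,   7.9244]))
```

View pics/w5.png

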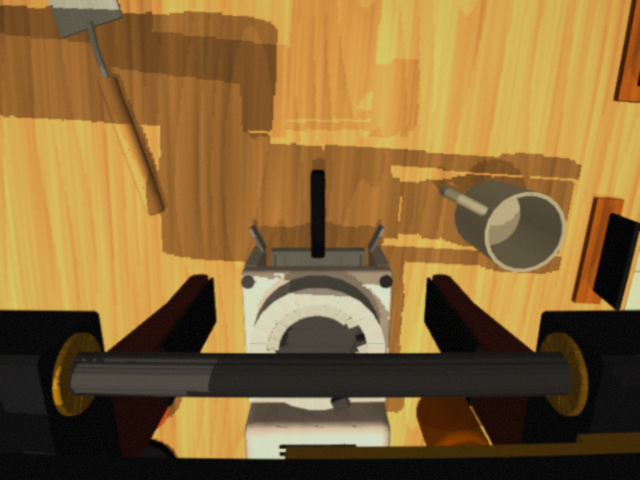

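Run:
```python
from h import *
C=get_calibration('wrist');p=atz(C,318,171,.042);q=p[:2]-np.array([.5945,-.053]);m=.056
print("handle end mill", q@[np.cos(m),np.sin(m)],q@[-np.sin(m),np.cos(m)])
```

```text
handle end mill 0.004204104893421975 0.14490673356997008
```

Emit:
{"api": "send_rows", "payload": {
  "rows": [
    [[0, 0, 0.18], [-3.6, -1.5, 0], 0],
    [[0, 0, 0.36], [-7.2, -3, 0], 0],
    [[0, 0, 0.54], [-10.8, -4.5, 0], 0],
    [[0, 0, 0.72], [-14.4, -6, 0], 0],
    [[0, 0, 0.9], [-18, -7.5, 0], 0]
  ]
}}

```text
time_s: 10.55
position: [0.5228, -0.1235, 0.2721]
eef_rot: [2.939, 1.108, 0.001]
contact_force: [-0.5, -0.1, -0.7]
grip_width: 0.998
```

Run:
```python
from h import *
print(rel([.445,-.343,.2],-1.8))
```

```text
(array([ 0.0003, -0.0004,  0.9501]), array([-20.3324,  11.3518,   7.2106]))
```

Emit:
{"api": "send_rows", "payload": {
  "rows": [
    [[0, 0, 0.18], [-4.0, 2.2, 1], 0],
    [[0, 0, 0.36], [-8, 4.5, 2.5], 0],
    [[0, 0, 0.54], [-12, 6.8, 4], 0],
    [[0, 0, 0.72], [-16.2, 9.0, 5.5], 0],
    [[0, 0, 0.9], [-20.3, 11.3, 7.2], 0]
  ]
}}

```text
time_s: 11.18
position: [0.4462, -0.3432, 0.1998]
eef_rot: [3.128, -0.281, 0.001]
contact_force: [-0.4, 0.4, 0.3]
grip_width: 0.997
```

Emit:
{"api": "send_rows", "payload": {
  "rows": [
    [[0, 0, 0], [0, 0, 0], 0],
    [[0, 0, 0], [0, 0, 0], 0]
  ]
}}

```text
time_s: 11.42
position: [0.4468, -0.3413, 0.1999]
eef_rot: [-3.129, 0.27, -0.0]
contact_force: [-0.2, 0.8, -0.9]
grip_width: 0.999
```

Run:
```python
from h import *
import pickle
s=sense();C=get_calibration('wrist'); a=camera('wrist');cv2.imwrite("pics/w6.png",a); pickle.dump(C,open('w6.pkl','wb'))
print(s['time_s'],s['position'],s['eef_rot'],s['joint_vel'])
cv2.imwrite("pics/w6c.png",cv2.convertScaleAbs(cv2.resize(a[80:280,220:460],None,fx=3,fy=3,interpolation=cv2.INTER_CUBIC),alpha=1.6,beta=20))
```

```text
11.425 [ 0.4468 -0.3413  0.1999] [-3.1293  0.2705 -0.    ] [ 0.0245 -0.0095 -0.0004  0.0008 -0.0022 -0.0001]
```

View pics/w6c.png

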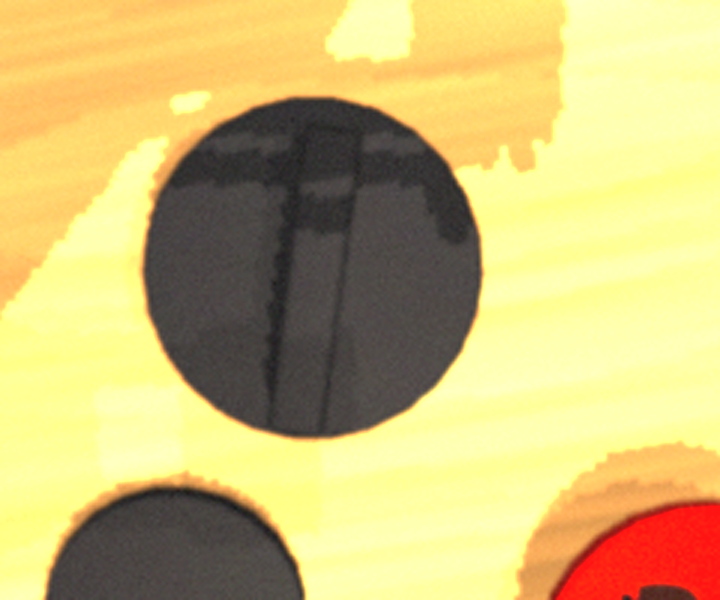

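Run:
```python
from h import *
import pickle
C=pickle.load(open('w6.pkl','rb'));C1=pickle.load(open('w1.pkl','rb'))
f=lambda u,v,z:atz(C,*cc(220,80,3,u,v),z)
p,q=f(334,127,.063),f(296,432,.063);print(p,q,(p+q)/2,np.linalg.norm(p-q),np.arctan2((p-q)[1],(p-q)[0]))
print("cap",f(313,268,.033),np.linalg.norm(f(145,268,.033)-f(482,268,.033)))
sd=get_calibration('side');print(proj(sd,(p+q)/2),proj(sd,f(313,268,.033)))
print("tri bar end up", tri(ray(C,*cc(220,80,3,334,127)),ray(C1,*cc(240,100,4.5,276,128))))
```

```text
[ 0.5185 -0.3623  0.063 ] [ 0.4493 -0.3413  0.063 ] [ 0.4839 -0.3518  0.063 ] 0.07241067066447522 -0.2946732275709758
cap [ 0.485 -0.352  0.033] 0.08763655486638128
[435.2124 204.5107] [433.6713 211.6278]
tri bar end up (array([ 0.5161, -0.3618,  0.0795]), [np.float64(0.0022051056023700685), np.float64(0.0022051056023696986)])
```

Run:
```python
from h import *
print(rel([.4842,-.352,.08],-1.866),rel([.4842,-.352,.037],-1.866))
```

```text
(array([-0.0003, -0.0004,  0.1236]), array([ 3.8322,  0.4604, 12.0171])) (array([-0.0003, -0.0004,  0.1236]), array([ 3.8306,  0.4618, 16.3171]))
```

Emit:
{"api": "send_rows", "payload": {
  "rows": [
    [[0, 0, 0.06], [1.5, 0.2, 4], 0],
    [[0, 0, 0.124], [3.8, 0.45, 8], 0],
    [[0, 0, 0.124], [3.8, 0.45, 11.5], 0],
    [[0, 0, 0.124], [3.8, 0.45, 12], 0]
  ]
}}

```text
time_s: 11.98
position: [0.4829, -0.3501, 0.078]
eef_rot: [-3.105, 0.46, 0.006]
contact_force: [0.2, -0.2, -0.5]
grip_width: 1.001
```

Run:
```python
from h import *
a=camera('wrist');cv2.imwrite("pics/w7.png",cv2.convertScaleAbs(a,alpha=1.7,beta=20))
print(rel([.4842,-.352,.037],-1.866))
```

```text
(array([-0.0014,  0.0024,  0.0003]), array([0.123 , 0.0932, 4.1819]))
```

View pics/w7.png

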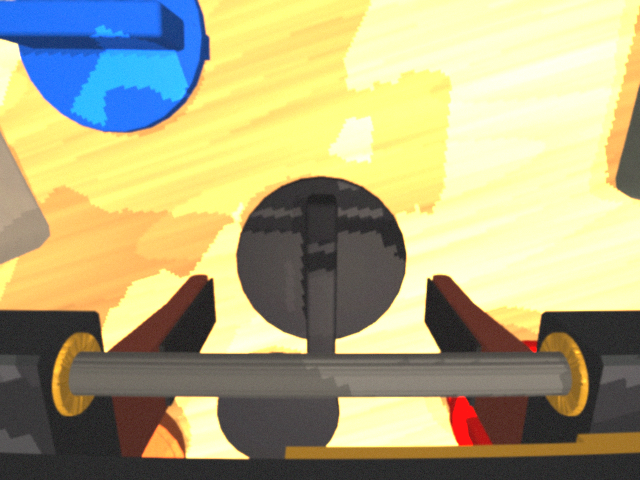

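The bar runs straight up at column 321, centred and aligned between the fingers. I'll go down and grip.

Emit:
{"api": "send_rows", "payload": {
  "rows": [
    [[0, 0, 0], [0.1, 0, 2], 100],
    [[0, 0, 0], [0.1, 0, 3.6], 150],
    [[0, 0, 0], [0.1, 0, 4.1], 150],
    [[0, 0, 0], [0.1, 0, 4.1], 255],
    [[0, 0, 0], [0.1, 0, 4.1], 255]
  ],
  "newtons": 35
}}

```text
time_s: 12.65
position: [0.4849, -0.3533, 0.0393]
eef_rot: [3.106, -0.465, 0.001]
contact_force: [-0.3, -0.1, 0.2]
grip_width: 0.472
```

Emit:
{"api": "send_rows", "payload": {
  "rows": [
    [[0, 0, 0], [0, 0, 0], 255],
    [[0, 0, 0], [0, 0, 0], 255],
    [[0, 0, 0], [0, 0, 0], 255],
    [[0, 0, 0], [0, 0, 0], 255]
  ]
}}

```text
time_s: 13.15
position: [0.4846, -0.3529, 0.0388]
eef_rot: [-3.107, 0.465, -0.0]
contact_force: [-0.2, 1.3, 1.4]
grip_width: 0.158
```

Run:
```python
from h import *
s=sense();print(s['time_s'],s['position'],s['grip_width']*88,s['contact_force'])
```

```text
13.15 [ 0.4846 -0.3529  0.0388] 13.889885176602727 [-0.2366  1.2987  1.4011]
```

Emit:
{"api": "send_rows", "payload": {
  "rows": [
    [[0, 0, 0], [0, 0, 0], 255],
    [[0, 0, 0], [0, 0, -2], 255],
    [[0, 0, 0], [0, 0, -7], 255],
    [[0, 0, 0], [0, 0, -13], 255],
    [[0, 0, 0], [0, 0, -18], 255]
  ]
}}

```text
time_s: 13.78
position: [0.4844, -0.3531, 0.2204]
eef_rot: [3.107, -0.465, 0.0]
contact_force: [0.2, -1.1, -2.5]
grip_width: 0.155
```

Run:
```python
from h import *
s=sense();print(s['time_s'],s['position'],s['grip_width']*88,s['contact_force'])
print(rel([.5945,-.053,.215],-1.122))
```

```text
13.775 [ 0.4844 -0.3531  0.2204] 13.629061718201632 [ 0.1677 -1.0608 -2.488 ]
(array([ 0.0004, -0.0001, -0.7461]), array([  1.7367, -31.9175,   0.533 ]))
```

Emit:
{"api": "send_rows", "payload": {
  "rows": [
    [[0, 0, -0.12], [0.3, -4.5, 0], 255],
    [[0, 0, -0.25], [0.6, -10, 0], 255],
    [[0, 0, -0.38], [0.9, -15.5, 0], 255],
    [[0, 0, -0.52], [1.2, -21, 0], 255],
    [[0, 0, -0.66], [1.5, -26.5, 0.3], 255]
  ]
}}

```text
time_s: 14.4
position: [0.5767, -0.1024, 0.2154]
eef_rot: [3.089, 0.574, -0.0]
contact_force: [0.8, -0.4, -2.0]
grip_width: 0.161
```

Run:
```python
from h import *
print(rel([.5945,-.053,.215],-1.122))
```

```text
(array([-0.    ,  0.0002, -0.0816]), array([ 3.4367, -3.9722,  0.0368]))
```

Emit:
{"api": "send_rows", "payload": {
  "rows": [
    [[0, 0, -0.04], [1.7, -2, 0], 255],
    [[0, 0, -0.08], [3.4, -3.9, 0], 255],
    [[0, 0, -0.08], [3.4, -3.9, 0], 255],
    [[0, 0, -0.08], [3.4, -3.9, 0], 255]
  ]
}}

```text
time_s: 14.9
position: [0.5939, -0.056, 0.2153]
eef_rot: [3.065, 0.689, -0.002]
contact_force: [0.5, -0.1, -1.3]
grip_width: 0.158
```

Run:
```python
from h import *
s=sense();print(s['time_s'],s['position'],s['grip_width']*88,s['contact_force'])
print(rel([.5945,-.053,.15],-1.122))
a=camera('wrist');cv2.imwrite("pics/w8.png",cv2.convertScaleAbs(a,alpha=1.5,beta=20))
b=camera('top');cv2.imwrite("pics/t2.png",cv2.resize(b[190:280,290:400],None,fx=6,fy=6,interpolation=cv2.INTER_CUBIC))
a=camera('side');cv2.imwrite("pics/s3.png",cv2.resize(a[160:310,270:430],None,fx=4,fy=4,interpolation=cv2.INTER_CUBIC))
```

```text
14.9 [ 0.5939 -0.056   0.2153] 13.887549556925643 [ 0.4934 -0.0629 -1.2933]
(array([-0.0001,  0.0011, -0.0063]), array([ 0.1876, -0.241 ,  6.5249]))
```

View pics/w8.png

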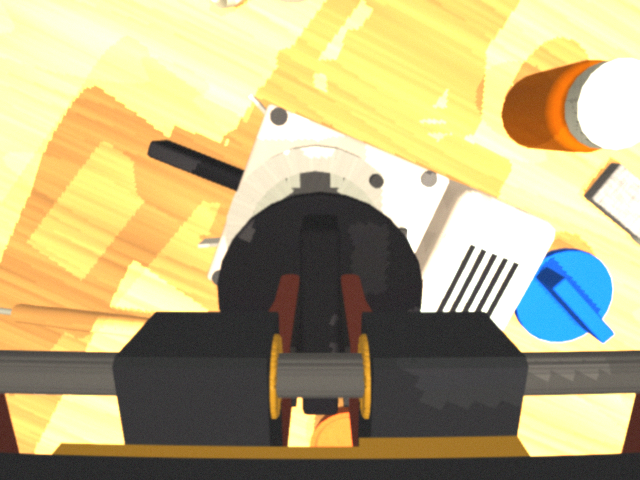

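View pics/s3.png

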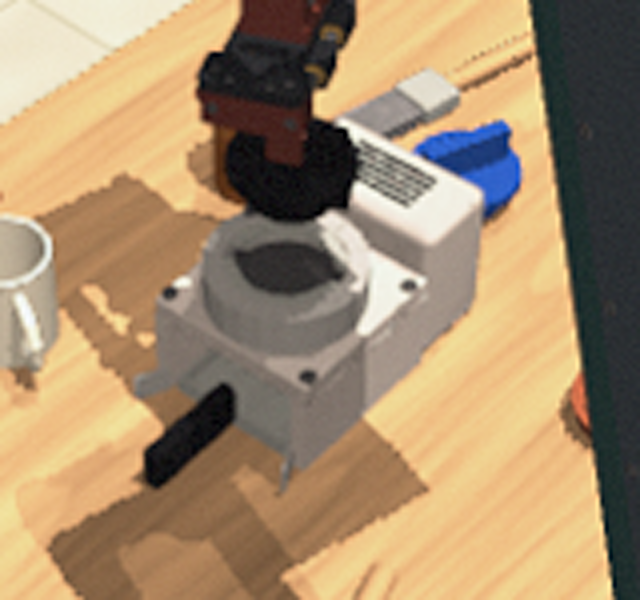

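View pics/t2.png

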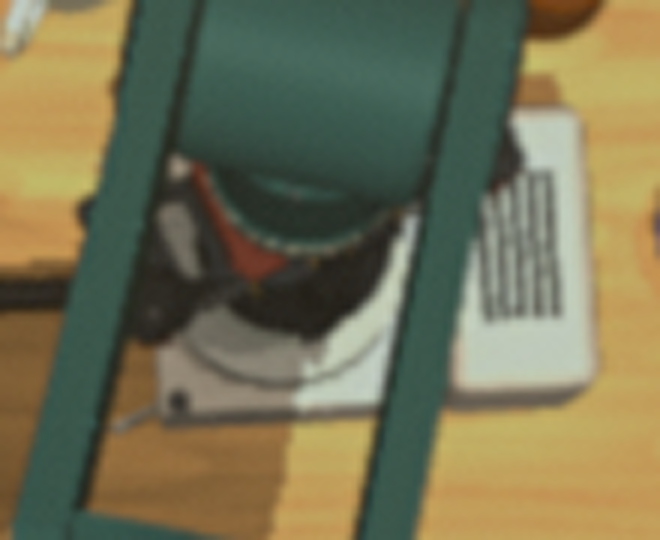

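Run:
```python
from h import *
import pickle
C=get_calibration('wrist');pickle.dump(C,open('w8.pkl','wb'))
print("stud w8",atz(C,377,181,.126)); C2=pickle.load(open('w2.pkl','rb'))
print("tri",tri(ray(C,377,181),ray(C2,*cc(230,50,4,600,132))))
m=.056;th=m-np.radians(22.5);print("pred stud",.5945+.053*np.cos(th),-.053+.053*np.sin(th))
s=sense()
for uv in [(219,290),(422,290)]: print(atz(C,*uv,s['position'][2]-.0388+.033))
for n,a in (('top',get_calibration('top')),): pass
img=cv2.imread('pics/w8.png');cv2.imwrite('pics/w8c.png',cv2.resize(img[90:300,190:460],None,fx=2.9,fy=2.8,interpolation=cv2.INTER_CUBIC))
```

```text
stud w8 [ 0.6438 -0.0715  0.126 ]
tri (array([ 0.6437, -0.0713,  0.1255]), [np.float64(0.00033335691141577), np.float64(0.00033335691141602315)])
pred stud 0.6445240680742265 -0.07050978621529014
[ 0.5774 -0.017   0.2098]
[ 0.6146 -0.0957  0.2098]
```

View pics/w8c.png

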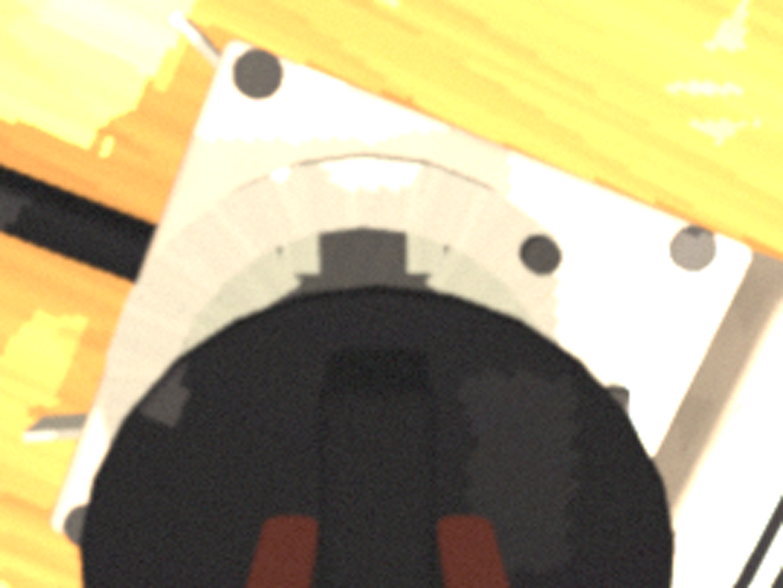

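Run:
```python
from h import *
import pickle
C=pickle.load(open('w8.pkl','rb'));s=sense()
f=lambda u,v,z:atz(C,190+(u+.5)/2.9-.5,90+(v+.5)/2.8-.5,z)
a,b=f(318,232,.117),f(407,232,.117);a2,b2=f(320,270,.117),f(407,270,.117);g=(a+b)/2
print(a,b,np.linalg.norm(a-b))
e=((a-a2)+(b-b2));print("gap dir deg",np.degrees(np.arctan2(e[1],e[0])))
Rr=R.from_rotvec(s['eef_rot'])
for p in (a,b,g): print("gap in tool",Rr.inv().apply(p-s['position']))
th=.056+np.radians(22.5);print("implied centre",g[:2]-.043*np.array([np.cos(th),np.sin(th)]))
print("lid bar end tool",Rr.inv().apply(f(320,395,.239)-s['position']),Rr.inv().apply(f(430,395,.239)-s['position']))
print(rel([.5942,-.0533,.145],-1.122))
```

```text
[ 0.6275 -0.0272  0.117 ] [ 0.6356 -0.0443  0.117 ] 0.018981445202751853
gap dir deg 26.571498331853416
gap in tool [ 0.0428 -0.0121  0.0985]
gap in tool [0.0428 0.0069 0.0985]
gap in tool [ 0.0428 -0.0026  0.0985]
implied centre [ 0.5928 -0.0544]
lid bar end tool [ 0.0349 -0.0063 -0.0235] [ 0.0349  0.0066 -0.0235]
(array([-0.    ,  0.0004, -0.0074]), array([ 0.1504, -0.2753,  7.0551]))
```

Emit:
{"api": "send_rows", "payload": {
  "rows": [
    [[0, 0, -0.007], [0.1, -0.26, 2], 255],
    [[0, 0, -0.007], [0.12, -0.26, 4], 255],
    [[0, 0, -0.007], [0.12, -0.26, 5], 255],
    [[0, 0, -0.007], [0.12, -0.26, 5], 255],
    [[0, 0, -0.007], [0.12, -0.26, 5], 255]
  ]
}}

```text
time_s: 15.68
position: [0.5949, -0.0529, 0.1664]
eef_rot: [3.062, 0.7, 0.002]
contact_force: [-0.3, 0.0, -1.5]
grip_width: 0.156
```

Run:
```python
from h import *
import pickle
s=sense();C=get_calibration('wrist');a=camera('wrist')
cv2.imwrite("pics/w9.png",cv2.resize(cv2.convertScaleAbs(a,alpha=1.5,beta=20)[120:300,200:440],None,fx=3.2,fy=3.2,interpolation=cv2.INTER_CUBIC))
pickle.dump((C,s),open('w9.pkl','wb'))
print(s['time_s'],s['position'],s['contact_force'],rel([.5942,-.0533,.145],-1.122,s))
a=camera('side');cv2.imwrite("pics/s4.png",cv2.resize(a[170:270,290:390],None,fx=6,fy=6,interpolation=cv2.INTER_CUBIC))
```

```text
15.675 [ 0.5949 -0.0529  0.1664] [-0.2608  0.0252 -1.4686] (array([ 0.0007, -0.001 ,  0.0007]), array([-0.0846, -0.0011,  2.1377]))
```

View pics/w9.png

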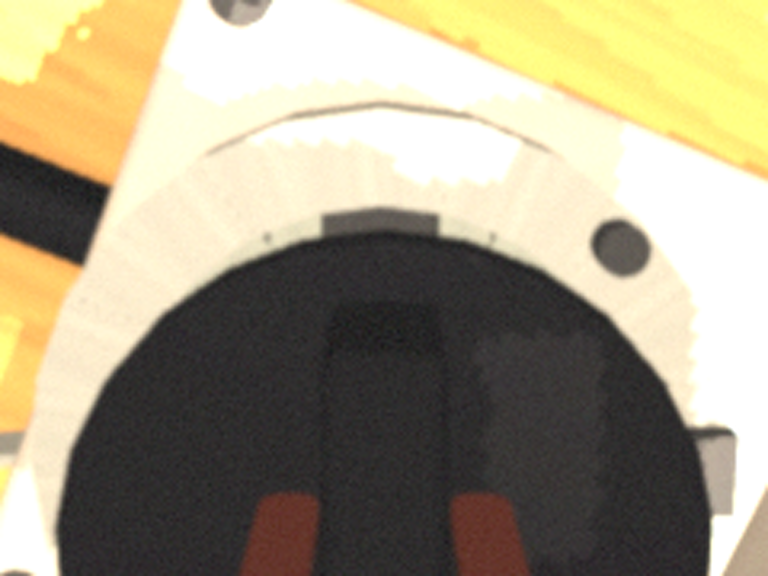

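View pics/s4.png

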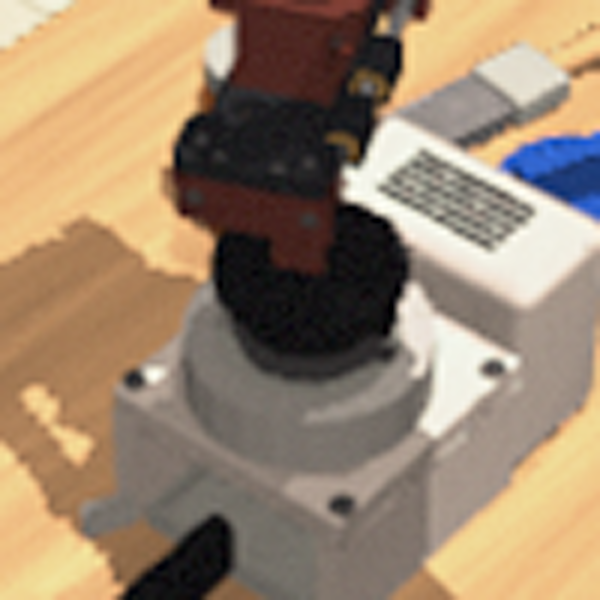

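Run:
```python
from h import *
import pickle
C,s=pickle.load(open('w9.pkl','rb'));Rr=R.from_rotvec(s['eef_rot'])
f=lambda u,v,z:Rr.inv().apply(atz(C,200+(u+.5)/3.2-.5,120+(v+.5)/3.2-.5,z)-s['position'])
z=s['position'][2]-.0388
print("gap",f(323,212,.117),f(439,212,.117),"bar",f(325,353,z+.063),f(443,353,z+.063),"cap far edge",f(385,232,z+.033), "stud",f(620,247,.126))
```

```text
gap [ 0.0408 -0.0092  0.0494] [0.0408 0.0091 0.0494] bar [ 0.0353 -0.0058 -0.0242] [ 0.0353  0.0066 -0.0242] cap far edge [0.0438 0.0005 0.0058] stud [0.0366 0.0364 0.0404]
```

Gap and bar agree to within about 0.5 mm in the tool's axes, so I'll lower the lid.

Emit:
{"api": "send_rows", "payload": {
  "rows": [
    [[0, 0, 0], [0, 0, 0.5], 255],
    [[0, 0, 0], [0, 0, 1.0], 255],
    [[0, 0, 0], [0, 0, 1.4], 255],
    [[0, 0, 0], [0, 0, 1.8], 255],
    [[0, 0, 0], [0, 0, 2.2], 255]
  ]
}}

```text
time_s: 16.4
position: [0.5944, -0.0526, 0.1433]
eef_rot: [-3.062, -0.701, 0.0]
contact_force: [-0.3, 1.0, -1.2]
grip_width: 0.158
```

Emit:
{"api": "send_rows", "payload": {
  "rows": [
    [[0, 0, 0], [0, 0, 0.3], 255],
    [[0, 0, 0], [0, 0, 0.6], 255],
    [[0, 0, 0], [0, 0, 0.8], 255],
    [[0, 0, 0], [0, 0, 0.95], 255],
    [[0, 0, 0], [0, 0, 1.0], 255]
  ]
}}

```text
time_s: 17.02
position: [0.5944, -0.0526, 0.1347]
eef_rot: [3.062, 0.701, 0.0]
contact_force: [-3.7, 0.7, 8.6]
grip_width: 0.161
```

Seated at TCP z 0.1347, as expected, with 8.6 N. Now a slow clockwise twist, in two calls.

Emit:
{"api": "send_rows", "payload": {
  "rows": [
    [[0, 0, 0], [0, 0, -0.05], 255],
    [[0, 0, 0.1], [0, 0.02, -0.05], 255],
    [[0, 0, 0.2], [0, 0.03, -0.05], 255],
    [[0, 0, 0.3], [-0.01, 0.045, -0.05], 255],
    [[0, 0, 0.4], [-0.01, 0.06, -0.05], 255]
  ]
}}

```text
time_s: 17.65
position: [0.5949, -0.0531, 0.1348]
eef_rot: [-3.141, -0.073, -0.001]
contact_force: [-1.4, 1.5, 3.6]
grip_width: 0.158
```

Run:
```python
from h import *
s=sense();r=R.from_rotvec(s['eef_rot']).as_matrix()
print(s['time_s'],s['position'],s['grip_width']*88,s['contact_force'],s['wrist_torque'],"bar yaw",np.arctan2(r[1,0],r[0,0]),"target -.337",s['joint_pos'])
```

```text
17.65 [ 0.5949 -0.0531  0.1348] 13.90452497178299 [-1.3623  1.5215  3.6141] [0.1765 0.2336 0.1408] bar yaw 0.04674100166585269 target -.337 [-0.2048  0.4439  1.6145  0.0004  1.0823  1.319 ]
```

Emit:
{"api": "send_rows", "payload": {
  "rows": [
    [[0, 0, 0.1], [0, 0.01, 0], 255],
    [[0, 0, 0.2], [-0.01, 0.02, 0], 255],
    [[0, 0, 0.29], [-0.02, 0.03, 0], 255],
    [[0, 0, 0.36], [-0.02, 0.04, 0], 255],
    [[0, 0, 0.39], [-0.03, 0.05, 0], 255]
  ]
}}

```text
time_s: 18.27
position: [0.5948, -0.0535, 0.1347]
eef_rot: [-3.096, 0.533, -0.002]
contact_force: [-0.8, 1.3, 5.0]
grip_width: 0.156
```

Emit:
{"api": "send_rows", "payload": {
  "rows": [
    [[0, 0, 0], [0, 0, 0], 255],
    [[0, 0, 0], [0, 0, 0], 255]
  ]
}}

```text
time_s: 18.52
position: [0.5948, -0.0535, 0.1347]
eef_rot: [-3.096, 0.53, -0.002]
contact_force: [-0.8, 1.4, 5.7]
grip_width: 0.157
```

Run:
```python
from h import *
s=sense();r=R.from_rotvec(s['eef_rot']).as_matrix()
print(s['time_s'],s['position'],s['grip_width']*88,s['contact_force'],s['wrist_torque'],"bar yaw",np.arctan2(r[1,0],r[0,0]),s['joint_vel'])
a=camera('wrist')
cv2.imwrite("pics/w10.png",cv2.convertScaleAbs(a,alpha=1.5,beta=20))
a=camera('side');cv2.imwrite("pics/s5.png",cv2.resize(a[160:290,280:400],None,fx=4.5,fy=4.5,interpolation=cv2.INTER_CUBIC))
```

```text
18.525 [ 0.5948 -0.0535  0.1347] 13.848367249117016 [-0.7612  1.4388  5.6911] [0.4818 0.1996 0.1818] bar yaw -0.3390052498616433 [ 0.0002 -0.001  -0.0001  0.0007  0.0003  0.0005]
```

View pics/w10.png

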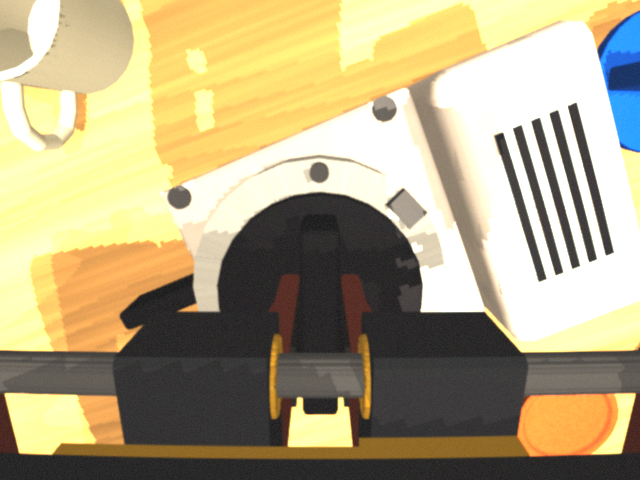

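View pics/s5.png

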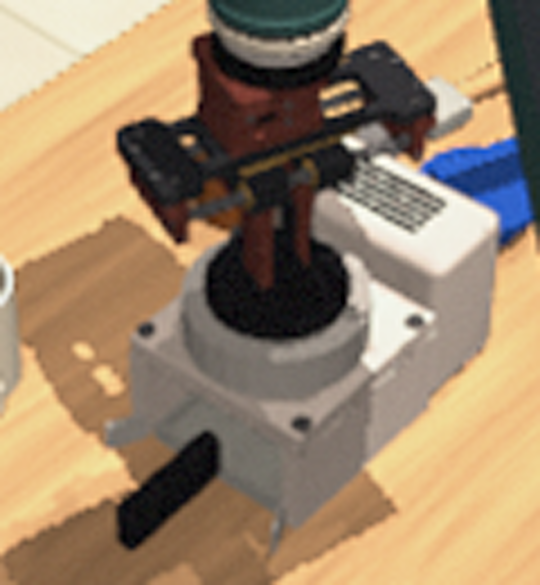

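In the wrist view the stud at (319,172) lies in line with the bar at column 320. The lid is seated, everything is still, and the wrist feels the spring's 0.18 N m. The tray handle hasn't moved. Handing in.

```bash
python3 -c "
from cell import *
print(sign_off())"
```

```text
the job is handed in; nothing more can be done
None
```

The tray is home in the bay, and the lid is seated and turned half-way, with the fingers still gripping its bar. I handed the job in at about 18.6 s; `sign_off` reports no verdict.

- **Tray:** I slid it in by its handle until it met the back stop at about 12.6 N. The handle's end then measured 144.9 mm from the mill's origin along y (145 mm when home) and about 4 mm off in x, within the 10 mm limit. The ramekin stood upright in the last side view before the tray went under the mill. I could not see it after that.
- **Lid:** I used the black lid with the bar and left the blue, red and plain ones alone. It went down through the gaps to the expected height, with TCP z at 0.1347 m, and I turned it about 0.79 rad clockwise. The bar ended at -0.339 rad against an estimated -0.337 rad for the stud, and the stud lined up with the bar in the wrist picture.
- **Last readings:** The joints were still, the wrist felt 0.18 N m from the spring, and the grip was set to 35 N on the 14 mm bar. The ring's own angle could not be read, but no click showed.
- **Disagreement:** The top camera read x about 5–6 mm lower than the wrist camera. The side camera agreed with the wrist camera on the collar and tray, so I used the wrist camera's positions.

The other things on the counter showed no movement in the views I took, but I did not measure them again at the end.

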